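Lock the slide lid of the sharps bin shut

TASK

Shut the sharps bin at the end of the session: press the steel spring catch on its top down with a fingertip and, keeping it down, push the slide lid by its thumb tab so that it passes over the catch, on until the lid is fully shut and the catch has sprung up again behind it. Only press and push: lift nothing, and keep the bin seated in its holder. Do not disturb the vials, bottles and other things around it, and finish clear of everything.

Things in the scene. Friction and masses are not known exactly. Their poses are not given: they have to be found in the camera images.
- sharps_bin: Pink plastic sharps bin, 160 (x) x 250 (y) x 160 mm high, about 2.5 kg, loose in its holder. Origin: centre of its underside; z up, +y the way the lid shuts, -x its near side. Its white flat top deck is 160 mm above the origin; the deck's near border, x = -82 to -36 mm, is free of rails and carries the catch. Drop opening: x = -28 to 58, y = 10 to 104 mm. Rails beyond x = -34 mm stand 16 mm high.
- holder: Grey fixed tray, 184 x 274 mm with walls 60 mm high and a floor 4 mm thick, in which the bin stands. Origin on the table under its centre, axes as the bin's.
- slide_lid (a joint): Grey slide lid, 6 mm thick, top 12 mm above the deck: distance slid in the bin's +y, 0 = open (start), 0.105 m = at its stop, fully shut. Friction 1.2 N; guides hold it down. Its near edge has, going +y, a locking strip 56 mm long (x = -67 to -36 mm, 6 to 12 mm above the deck), a 50 mm gap with the catch in it, and the thumb tab. The raised catch stops the strip after 1.5 mm.
- tab_face (a point): Centre of the back face of the lid's thumb tab, the face pushed towards the bin's +y: an upright plate 24 mm wide (x), 5 mm thick, its top 26 mm and this point 16 mm above the deck. Moves with the lid. With the lid open it lies 27.5 mm ahead (+y) of the catch's centre, 6.5 mm ahead of its front end.
- lock_catch (a joint): Spring catch, a steel press bar in the near border: how far it is down, 0 = up, 0.016 m = flush with the deck. Needs 2 N to start, 5 N fully down; springs back. Once 0.010 m down, the lid's strip can pass over it; from about 10 mm of lid travel the strip itself keeps it down; at 0.0995 m of travel it springs up behind the strip. A fingertip can slide along it to the tab while pressing.
- catch_top (a point): Centre of the top of the catch's press bar, 20 mm wide (x) and 42 mm long (y); 16 mm above the deck when up, 4 mm higher than the lid's top. Goes down with it. At x = -57, y = -37.5 mm of the bin.
- vial_a: Glass vial, 26 mm wide and 48 mm high, standing on the table on the near side of the bin; origin under its centre. Leave alone.
- vial_b: Second vial like vial_a, also on the near side. Leave alone.
- pump_bottle: Clear pump bottle, 60 mm wide, 160 mm high, beside the bin's -y end; origin under its centre. Leave alone.
- cotton_dish: Round steel dish, 100 mm wide, 40 mm high, beside the bin's +y end; origin under its centre. Leave alone.
- syringe: Capped plastic syringe lying on the table, about 160 mm long, 22 mm wide at most, nearer the robot than the bin; origin below it at about its middle. Leave alone.
- tape_roll: Roll of paper tape lying flat, 70 mm wide, 24 mm high, to the left; origin under its centre. Leave alone.
- spirit_bottle: Clear bottle with a white cap, 64 mm wide, 150 mm high, on the left of the table; origin under its centre. Leave alone.

How it is judged (in metres and radians):
On the way, in this order (a step that is already met when the one before it is completed fails the run):
1. the catch is pressed down while the lid is still open (value of joint lock_catch above 0.01 m and value of joint slide_lid below 0.004 m), for 0.1 s.
2. the lid slides over the catch, which stays down (value of joint lock_catch above 0.008 m and value of joint slide_lid above 0.02 m), for 0.05 s.
At the end, for the whole second after the job is handed in: The lid is shut (slid at least 98 of its 105 mm) with the catch sprung up behind it (less than 2 mm down), and the bin stands at rest in its holder, within 20 mm of where it was and upright within 0.05 rad (value of joint slide_lid above 0.098 m and value of joint lock_catch below 0.002 m and linear speed of sharps_bin below 0.02 m/s and distance of sharps_bin from where it was at the start of the episode below 0.02 m and angle between sharps_bin's own z axis and vertical below 0.05 rad); the robot touches nothing.
It fails at once if the bin is lifted, tipped or shoved out of its holder (more than 25 mm or 0.15 rad) (distance of sharps_bin from where it was at the start of the episode above 0.025 m or angle between sharps_bin's own z axis and vertical above 0.15 rad).
It fails at once if a bystander is lifted, knocked over or moved more than 20 to 25 mm (distance of any of vial_a, vial_b from where it was at the start of the episode above 0.02 m or distance of any of pump_bottle, cotton_dish, syringe, tape_roll, spirit_bottle from where it was at the start of the episode above 0.025 m or angle between any of vial_a, vial_b, pump_bottle, spirit_bottle, cotton_dish's own z axis and vertical above 0.5 rad).
It also fails if it takes over 35 s, if anything falls off the work surface, if the arm or the gripper's body presses on something with over 40 N, if the wrist force passes 120 N, or if a joint passes its speed limit or range.

ROBOT

A 6-joint arm with a two-finger parallel gripper is mounted at the origin on the work surface. World frame = base frame: x ahead of the robot, y to its left, z up, the work surface at z = 0. Lengths are in m, angles in degrees, forces in N, time in s.
With the tool pointing down it reaches from about 0.15 to 0.775 m from the base axis. Payload 6.1 kg.
Tool frame: the origin (TCP) lies midway between the tips of the shut fingers; the grasp point (between the pads) lies 19 mm behind it; x points along the fingers, z is the direction in which the jaws open and shut, and the axes are right-handed (so a half turn about x gives the same grasp; the last joint's range is limited). The gripper opens to 85 mm and grips with 20 to 120 N. Pads are 22 mm wide; open, the fingers measure 114 mm over their backs; the gripper's body (76 mm by 85 mm) begins 54 mm behind the grasp point. The pads swing forward as they close: fully open they stand 13 mm farther back than shut.
Start: joints at [-66.807, 7.208, -2.269, 80.523, 0, 90], TCP at [0.207, -0.483, 0.231] pointing down, gripper open.
Joint ranges: [-155.77, 155.77], [-54.66, 111.73], [-72.52, 77.12], [-102.08, 115.82], [-83.92, 84.16], [-180, 180]. Speed limits (degrees/s): [136.94, 136.94, 172.46, 180, 180, 180].

INTERFACE

Orientations are given as a 3x3 rotation matrix whose columns are the frame's x, y, z axes.
In Python, from workcell import ctrl gives the robot as it stands.
- The arm moves only by the tool drive_tool, never from a script. Its argument "steps" is a list of rows, each a list of 6 numbers: the shift along the tool's x, y, z in mm, then the turn, a rotation vector about the tool's x, y, z in rad. A call has 1 to 10 rows; each row shifts and turns the pose as measured when the row begins, along the tool's axes as they then stand; what a row does not reach is not made up. A row lasts 1/12 s, in which the tool goes at most 41.7 mm and 7.16 degrees, less where a joint would pass 70% of its speed; a pose out of reach is approached as far as the arm can. A call with a gripper value outside its range is refused whole. "jaw" is the closure in counts, from 0 (fully open) to 255 (shut), set as the call begins (left out, the last holds). The fingers move at their own pace and stop on an object; "squeeze" is the grip in N (left out, the last holds). Time passes only in rows, so rows that do not move let the fingers close. It gives the time, the measured TCP pose, the force and the opening at its end, in the units of the state.
- ctrl.state(): the state, without advancing time (a new reading comes with each control period).
- ctrl.read_camera(name): name is "scene" or "top" or "wrist"; returns a dict with "frame" (400x640x3 uint8, blue, green, red), "z_map" (400x640 float32, m along the optical axis (not along the pixel's ray), 0 where there is no reading), "mtx" (3x3 intrinsics, pixels), "rvec" (rotation vector, rad) and "tvec" (3), from world to camera coordinates, as OpenCV has them; the wrist camera has in their place "mount" (4x4, takes a point from camera to tool coordinates, whose origin is the TCP and whose axes are the tool frame's). Camera axes: x right, y down, z forward; pixel columns grow to the right and rows downward; lengths in m; the calibration is good to about 2 mm. The wrist camera is an equidistant fisheye: a pixel r from the principal point sees the ray r / f radians off the axis. A picture is of the moment at which its call begins: read the wrist's pose just before it.
- ctrl.sign_off(): hands the job in, once; it reports no verdict.
The state is a dict: "time": time; "qpos": joint angles; "qvel": joint speeds; "joint_efforts": joint torques, N m; "ee_pos": TCP position; "eef_rot": TCP orientation; "ft_force": force on the tool from outside, world axes, zero at the start; "ft_torque": the same for the moment, N m; "grip_width": finger opening in m.
Only numpy, scipy, OpenCV 4.12 (cv2) and the standard library are available. Lean on these libraries where they do the work, as an engineer would, in place of code of your own. Each camera call takes 0.05 s, during which the arm holds its last target. There are 200 camera calls.

## Working session

There is one attempt and no reset: what is moved stays moved. The work goes in short steps, Python scripts to look and compute and a tool call to move; the robot and the scene stay as the last step left them, time stands still between calls to the robot, and variables do not carry over. Pictures are saved under pics/ and viewed, about 8 in all and at most 12, crops included, and the job is handed in when it is done.

Besides the shell and the picture viewer there is one more tool, called after "Emit:" in YAML: its name, and indented under it one key for each argument. drive_tool: Moves the arm, as the interface text tells. Its arguments: {"type":"object","properties":{"steps":{"type":"array"},"jaw":{"type":"number"},"squeeze":{"type":"number"}},"required":["steps"]}

```bash
mkdir -p pics; cat > h.py <<'E'
import numpy as np, cv2
from workcell import ctrl
def cam(n):
    c=ctrl.read_camera(n); R,_=cv2.Rodrigues(np.array(c['rvec'],float)); c['R']=R; c['t']=np.array(c['tvec'],float).ravel(); return c
def pts(c):
    z=c['z_map']; v,u=np.mgrid[:z.shape[0],:z.shape[1]]; K=c['mtx']
    P=np.stack([(u-K[0,2])/K[0,0]*z,(v-K[1,2])/K[1,1]*z,z],-1)
    return (P-c['t'])@c['R']
E
python3 - <<'E'
from h import *
s=ctrl.state(); print({k:np.round(v,3) for k,v in s.items()})
for n in('scene','top'):
    c=cam(n); cv2.imwrite(f'pics/{n}.png',c['frame']); np.savez(f'{n}.npz',P=pts(c),f=c['frame'],z=c['z_map'],K=c['mtx'],R=c['R'],t=c['t'])
E
```

```text
{'time': np.float64(0.0), 'qpos': array([-6.6807e+01,  7.2410e+00, -2.3270e+00,  8.0524e+01, -1.0000e-03,
        8.9999e+01]), 'qvel': array([-0.01 ,  0.028,  0.074, -0.043,  0.008,  0.031]), 'joint_efforts': array([-1.0000e-03, -4.3590e+01,  3.5293e+01,  1.7000e-02, -0.0000e+00,
        0.0000e+00]), 'ee_pos': array([ 0.207, -0.482,  0.231]), 'eef_rot': array([[-0.001,  0.919,  0.394],
       [ 0.001,  0.394, -0.919],
       [-1.   , -0.   , -0.002]]), 'ft_force': array([-0.281,  0.062,  0.294]), 'ft_torque': array([ 0.043, -0.035,  0.04 ]), 'grip_width': np.float64(0.086)}
```

View pics/scene.png

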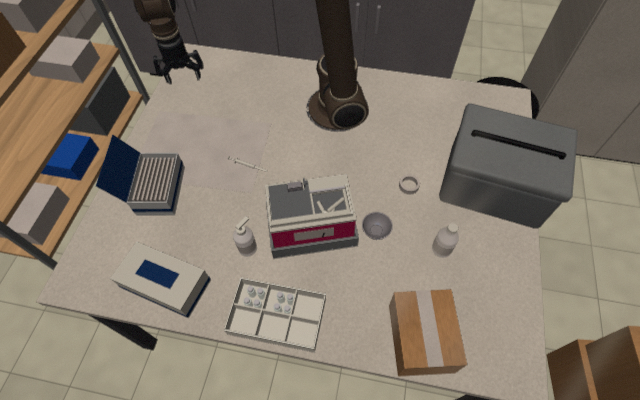

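View pics/top.png

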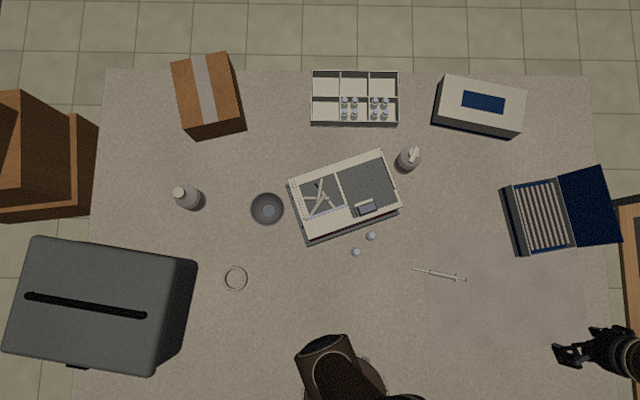

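The scene view shows the bin in the middle, around (312,215). The top view puts it at (345,195), with the catch and tab near (366,208), two vials at (356,252) and (370,236), and the pump bottle at (408,158). The lid shuts toward the left in the top image.

```bash
python3 - <<'E'
from h import *
d=np.load('top.npz'); P=d['P']; f=d['f']
z=P[...,2]; v,u=np.mgrid[:400,:640]
roi=(u>270)&(u<420)&(v>140)&(v<255)
m=roi&(z>.155)&(z<.21)
n,l,st,ce=cv2.connectedComponentsWithStats(m.astype(np.uint8))
for i in range(1,n):
    if st[i,4]<60: continue
    q=P[l==i]; print(st[i],q.mean(0),q.min(0),q.max(0)); r=cv2.minAreaRect(q[:,:2].astype(np.float32)*1000); print(r, cv2.boxPoints(r))
    print(np.histogram(q[:,2],bins=np.arange(.155,.21,.003)))
for p in [(356,252),(370,236),(408,158)]: print(P[p[1],p[0]])
c=f[140:255,270:420]; cv2.imwrite('pics/crop.png',cv2.resize(c,None,fx=5,fy=5,interpolation=cv2.INTER_CUBIC))
E
```

```text
[409 147  11  16  88] [ 0.64239691 -0.16195661  0.15917819] [ 0.62177003 -0.17526891  0.15511601] [ 0.66274529 -0.14827497  0.16440079]
((642.1224975585938, -161.84678649902344), (12.752225875854492, 43.8513298034668), 63.934574127197266) [[ 619.6252  -157.94032]
 [ 659.01654 -177.20848]
 [ 664.6198  -165.75325]
 [ 625.22845 -146.48509]]
(array([25, 42, 20,  1,  0,  0,  0,  0,  0,  0,  0,  0,  0,  0,  0,  0,  0,
        0]), array([0.155, 0.158, 0.161, 0.164, 0.167, 0.17 , 0.173, 0.176, 0.179,
       0.182, 0.185, 0.188, 0.191, 0.194, 0.197, 0.2  , 0.203, 0.206,
       0.209]))
[ 288  148  116   93 5216] [0.53722685 0.00326179 0.17167805] [ 0.41877586 -0.13139335  0.1550252 ] [0.65743483 0.16050928 0.19305631]
((539.2554321289062, 15.711563110351562), (164.2002410888672, 254.13148498535156), 20.566848754882812) [[ 417.74994  105.83674]
 [ 507.0263  -132.09715]
 [ 660.7609   -74.41361]
 [ 571.48456  163.52028]]
(array([  18,  125,  921,  914,  171,  176, 1042, 1114,  609,  101,    8,
         12,    5,    0,    0,    0,    0,    0]), array([0.155, 0.158, 0.161, 0.164, 0.167, 0.17 , 0.173, 0.176, 0.179,
       0.182, 0.185, 0.188, 0.191, 0.194, 0.197, 0.2  , 0.203, 0.206,
       0.209]))
[ 0.39370331 -0.02313213  0.05143487]
[ 0.43845272 -0.06215872  0.04861316]
[ 0.64519484 -0.15669775  0.11420622]
```

View pics/crop.png

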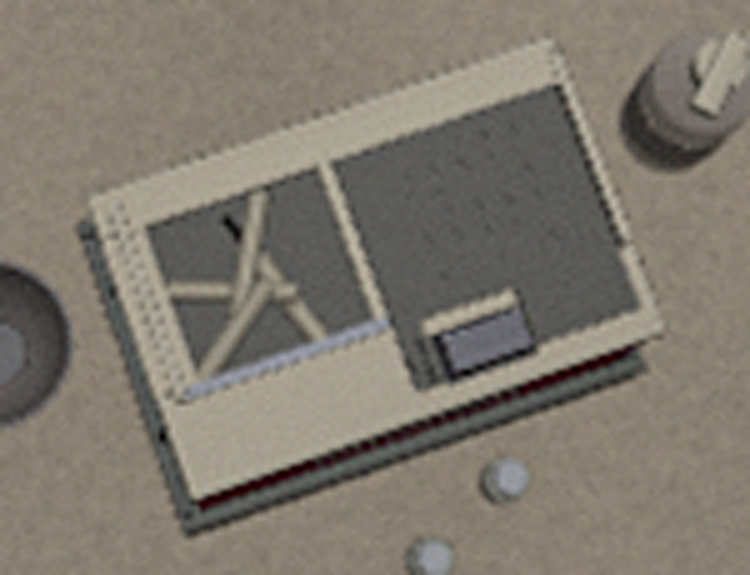

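The crop shows the catch (grey bar, about (485,342) in the crop) with the tab at its lower left. The rectangle fit gives bin centre (0.539, 0.016), yaw 20.6°, so the catch is near (0.499, -0.039) with its top at z≈0.180. Both vials are clear of the path. The current jaw axis is already nearly along the bin's y.

Emit:
drive_tool:
  steps:
    - [0, 0, 0, 0.046, 0, 0]
    - [0, 33, -24, 0, 0, 0]
    - [0, 33, -24, 0, 0, 0]
    - [0, 33, -24, 0, 0, 0]
    - [0, 33, -24, 0, 0, 0]
    - [0, 33, -24, 0, 0, 0]
    - [0, 33, -24, 0, 0, 0]
    - [0, 33, -24, 0, 0, 0]
    - [0, 33, -24, 0, 0, 0]
    - [0, 33, -24, 0, 0, 0]
  jaw: 255

```text
time: 0.93
ee_pos: [0.4107, -0.173, 0.2257]
eef_rot: [[-0.006, 0.943, 0.333], [0.006, 0.333, -0.943], [-1.0, -0.004, -0.007]]
ft_force: [1.5, -0.6, 0.2]
grip_width: -0.0001
```

Emit:
drive_tool:
  steps:
    - [-10, 33, -24, 0, 0, 0]
    - [0, 33, -24, 0, 0, 0]
    - [0, 10, -8, 0, 0, 0]
    - [0, 0, 0, 0, 0, 0]
    - [0, 0, 0, 0, 0, 0]

```text
time: 1.35
ee_pos: [0.466, -0.086, 0.2336]
eef_rot: [[-0.008, 0.939, 0.343], [0.008, 0.343, -0.939], [-1.0, -0.005, -0.01]]
ft_force: [-0.3, -1.1, -0.3]
grip_width: 0.0001
```

```bash
python3 - <<'E'
from h import *
s=ctrl.state(); c=ctrl.read_camera('wrist'); print(s['ee_pos'],s['ft_force']); print(s['eef_rot'],c['mtx'],c['mount'])
np.savez('w.npz',f=c['frame'],z=c['z_map'],K=c['mtx'],M=c['mount'],p=s['ee_pos'],R=s['eef_rot']); cv2.imwrite('pics/w.png',c['frame'])
E
```

```text
[ 0.46602801 -0.08601091  0.23362932] [-0.34621785 -1.08893219 -0.34927786]
[[-0.00848151  0.93918059  0.34331892]
 [ 0.00801054  0.34338406 -0.93916091]
 [-0.99993195 -0.00521533 -0.01043576]] [[309.70691629   0.         319.65170753]
 [  0.         309.70691629 199.93829541]
 [  0.           0.           1.        ]] [[-1.84584355e-04 -2.69421924e-01  9.63022218e-01 -1.43750582e-01]
 [-2.34404525e-04 -9.63022197e-01 -2.69421962e-01  6.84083636e-02]
 [ 9.99999955e-01 -2.75467845e-04  1.14605114e-04 -3.18758899e-04]
 [ 0.00000000e+00  0.00000000e+00  0.00000000e+00  1.00000000e+00]]
```

View pics/w.png

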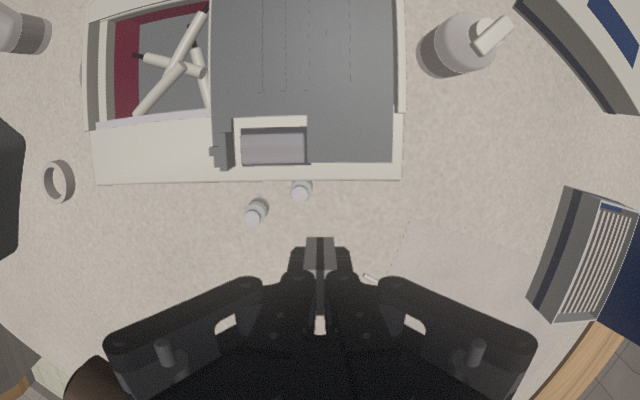

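```bash
cat >> h.py <<'E'
def wray(d,uv,zp):
    K,M=d['K'],d['M']; x=(uv[0]-K[0,2]);y=(uv[1]-K[1,2]); r=np.hypot(x,y); th=r/K[0,0]
    ray=np.array([x/r*np.sin(th),y/r*np.sin(th),np.cos(th)])
    o=d['R']@M[:3,3]+d['p']; w=d['R']@M[:3,:3]@ray
    return o+w*(zp-o[2])/w[2]
E
python3 - <<'E'
from h import *
d=np.load('w.npz')
for n,uv,z in [('catch corners',(241,163),.18),('',(306,163),.18),('',(305,129),.18),('deckL',(97,184),.164),('deckR',(401,179),.164),('vial',(258,207),.048),('vial',(301,188),.048),('tab bot',(221,168),.19),('tab top',(219,118),.19)]: print(n,wray(d,uv,z).round(4))
f=cv2.resize(d['f'][90:200,180:340],None,fx=5,fy=5,interpolation=cv2.INTER_CUBIC); cv2.imwrite('pics/w2.png',f)
E
```

```text
catch corners [ 0.4837 -0.0235  0.18  ]
 [ 0.4981 -0.064   0.18  ]
 [ 0.5185 -0.0561  0.18  ]
deckL [0.4204 0.1033 0.164 ]
deckR [ 0.5084 -0.1316  0.164 ]
vial [ 0.4101 -0.0299  0.048 ]
vial [ 0.4477 -0.0686  0.048 ]
tab bot [ 0.4787 -0.0138  0.19  ]
tab top [ 0.5086 -0.0032  0.19  ]
```

View pics/w2.png

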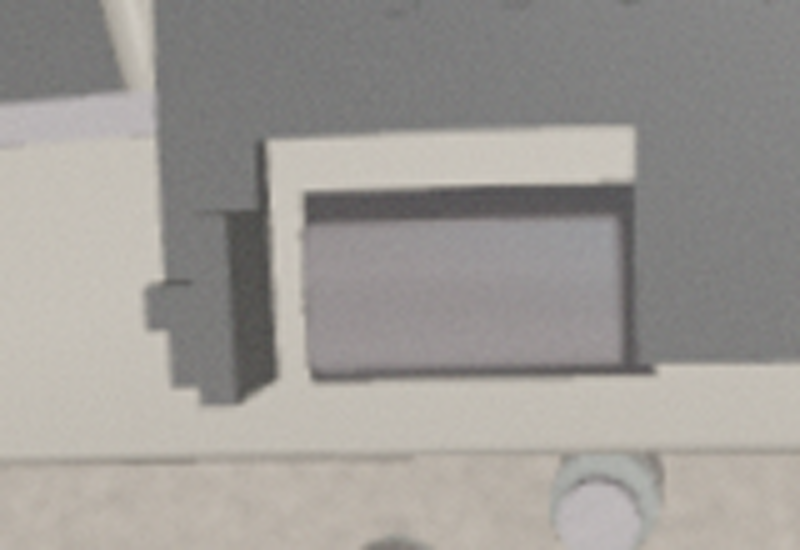

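Emit:
drive_tool:
  steps:
    - [0, 30, -20, 0, 0, 0]
    - [0, 18, -12, 0, 0, 0]
    - [0, 0, 0, 0, 0, 0]
    - [20, 0, 0, 0, 0, 0]
    - [15, 0, 0, 0, 0, 0]
    - [0, 0, 0, 0, 0, 0]
    - [0, 0, 0, 0, 0, 0]

```text
time: 1.98
ee_pos: [0.4967, -0.0479, 0.1978]
eef_rot: [[-0.01, 0.944, 0.329], [0.005, 0.329, -0.944], [-1.0, -0.008, -0.008]]
ft_force: [0.5, 0.1, 1.4]
grip_width: 0.0003
```

Emit:
drive_tool:
  steps:
    - [0, 7, -9, -0.02, 0, 0]
    - [0, 0, 0, 0, 0, 0]
    - [6, 0, 0, 0, 0, 0]
    - [6, 0, 0, 0, 0, 0]
    - [0, 0, 0, 0, 0, 0]

```text
time: 2.4
ee_pos: [0.5006, -0.0387, 0.1881]
eef_rot: [[-0.006, 0.938, 0.346], [0.005, 0.346, -0.938], [-1.0, -0.004, -0.007]]
ft_force: [0.7, -0.6, 0.5]
grip_width: 0.0001
```

Over the catch at z = 0.188. Now pressing down in steps.

Emit:
drive_tool:
  steps:
    - [6, 0, 0, 0, 0, 0]
    - [6, 0, 0, 0, 0, 0]
    - [4, 0, 0, 0, 0, 0]
    - [3, 0, 0, 0, 0, 0]
    - [0, 0, 0, 0, 0, 0]

```text
time: 2.82
ee_pos: [0.501, -0.0387, 0.1682]
eef_rot: [[-0.004, 0.938, 0.346], [0.004, 0.347, -0.938], [-1.0, -0.002, -0.005]]
ft_force: [-0.3, -0.7, 3.5]
grip_width: -0.0001
```

Emit:
drive_tool:
  steps:
    - [2, 0, 0, 0, 0, 0]
    - [0, 0, 0, 0, 0, 0]
    - [0, 0, 0, 0, 0, 0]

```text
time: 3.07
ee_pos: [0.501, -0.0387, 0.1668]
eef_rot: [[-0.003, 0.938, 0.346], [0.004, 0.346, -0.938], [-1.0, -0.002, -0.005]]
ft_force: [-0.9, -0.3, 4.5]
grip_width: -0.0001
```

```bash
python3 - <<'E'
from h import *
s=ctrl.state(); c=ctrl.read_camera('wrist'); print(s['ee_pos'],s['ft_force'])
cv2.imwrite('pics/w3.png',cv2.resize(c['frame'][80:300,180:420],None,fx=3,fy=2.7))
E
```

```text
[ 0.50104685 -0.03872557  0.16677209] [-0.88036708 -0.26034432  4.50388914]
```

View pics/w3.png

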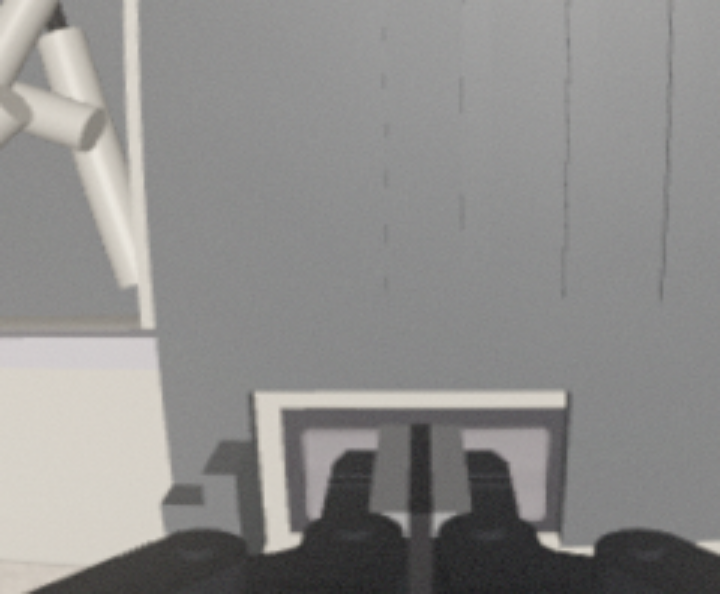

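The catch is about 13 mm down under the tip, and the tip sits inside the gap between strip and tab. Next I slide toward the tab while keeping it pressed.

Emit:
drive_tool:
  steps:
    - [0.5, 0, -5, 0, 0, 0]
    - [0.5, 0, -5, 0, 0, 0]
    - [0, 0, -4, 0, 0, 0]
    - [0, 0, 0, 0, 0, 0]

```text
time: 3.45
ee_pos: [0.4975, -0.0262, 0.167]
eef_rot: [[0.001, 0.939, 0.345], [-0.0, 0.345, -0.939], [-1.0, 0.001, 0.001]]
ft_force: [-1.0, -1.8, 4.1]
grip_width: -0.0
```

Emit:
drive_tool:
  steps:
    - [0.5, 0, -5, 0, 0, 0]
    - [0.5, 0, -5, 0, 0, 0]
    - [0.5, 0, -5, 0, 0, 0]
    - [0, 0, 0, 0, 0, 0]

```text
time: 3.78
ee_pos: [0.4929, -0.0125, 0.1662]
eef_rot: [[0.004, 0.939, 0.345], [-0.005, 0.345, -0.939], [-1.0, 0.002, 0.006]]
ft_force: [0.6, -0.3, 0.4]
grip_width: -0.0
```

```bash
python3 - <<'E'
from h import *
c=ctrl.read_camera('wrist')
cv2.imwrite('pics/w4.png',cv2.resize(c['frame'][80:300,180:420],None,fx=3,fy=2.7))
E
```

```text
(no output)
```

View pics/w4.png

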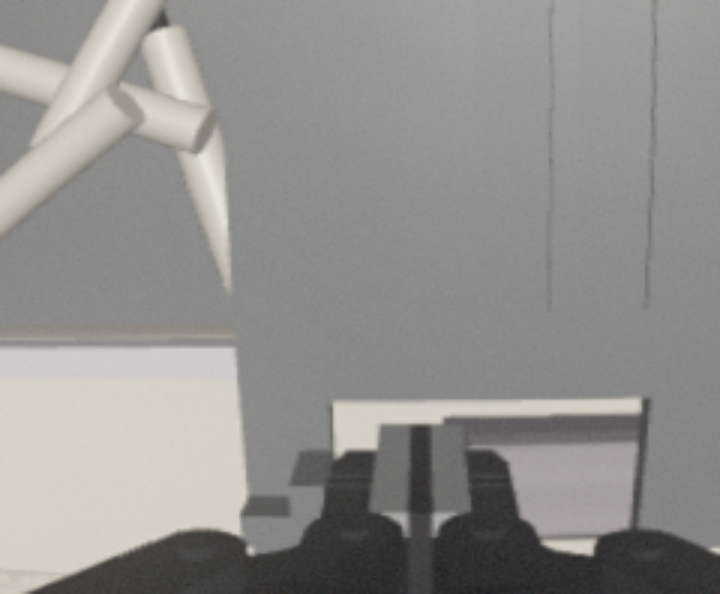

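The tip is against the tab. The lid has moved about 14 mm, and its strip now covers the rear of the catch and holds it down (vertical force has dropped to ~0). I keep pushing.

Emit:
drive_tool:
  steps:
    - [-1, 0, -6, 0, 0, 0]
    - [-1, 0, -8, 0, 0, 0]
    - [0, 0, -8, 0, 0, 0]
    - [0, 0, -8, 0, 0, 0]
    - [0, 0, -8, 0, 0, 0]
    - [0, 0, -8, 0, 0, 0]
    - [0, 0, -8, 0, 0, 0]
    - [0, 0, -8, 0, 0, 0]
    - [0, 0, 0, 0, 0, 0]

```text
time: 4.58
ee_pos: [0.4686, 0.051, 0.1665]
eef_rot: [[0.001, 0.939, 0.345], [-0.006, 0.345, -0.939], [-1.0, -0.001, 0.006]]
ft_force: [1.4, -2.3, -0.1]
grip_width: -0.0
```

Emit:
drive_tool:
  steps:
    - [0, 0, -6, 0, 0, 0]
    - [0, 0, -6, 0, 0, 0]
    - [0, 0, -5, 0, 0, 0]
    - [0, 0, -4, 0, 0, 0]
    - [0, 0, -3, 0, 0, 0]
    - [0, 0, -3, 0, 0, 0]
    - [0, 0, -3, 0, 0, 0]

```text
time: 5.17
ee_pos: [0.4603, 0.0733, 0.1667]
eef_rot: [[0.008, 0.94, 0.341], [-0.03, 0.341, -0.94], [-1.0, -0.002, 0.031]]
ft_force: [5.6, -17.7, 0.4]
grip_width: -0.0003
```

The force rose to about 18 N, so the lid is at its stop. Backing off, then up.

Emit:
drive_tool:
  steps:
    - [0, 0, 6, 0, 0, 0]
    - [0, 0, 6, 0, 0, 0]
    - [0, 0, 0, 0, 0, 0]
    - [-12, 0, 0, 0, 0, 0]
    - [-25, 0, 0, 0, 0, 0]
    - [-30, 0, 0, 0, 0, 0]
    - [-30, 0, 0, 0, 0, 0]
    - [0, -30, 20, 0, 0, 0]
    - [0, -30, 20, 0, 0, 0]
    - [0, 0, 0, 0, 0, 0]

```text
time: 6.0
ee_pos: [0.4171, 0.0098, 0.2665]
eef_rot: [[-0.004, 0.938, 0.346], [-0.018, 0.346, -0.938], [-1.0, -0.01, 0.016]]
ft_force: [-0.2, 0.1, 0.4]
grip_width: -0.0002
```

```bash
python3 - <<'E'
from h import *
s=ctrl.state(); c=ctrl.read_camera('wrist'); print(s['time'],s['ee_pos'],s['ft_force'])
cv2.imwrite('pics/w5.png',cv2.resize(c['frame'][0:260,120:500],None,fx=2.1,fy=2.1))
c=cam('top');P=pts(c);z=P[...,2]
m=np.zeros(z.shape,bool);m[140:255,270:420]=1;m&=(z>.155)&(z<.21)
n,l,st,_=cv2.connectedComponentsWithStats(m.astype(np.uint8));i=1+st[1:,4].argmax()
print(cv2.minAreaRect(P[l==i][:,:2].astype(np.float32)*1000))
E
```

```text
6.0 [0.41712349 0.00978939 0.26646953] [-0.1931561   0.10869663  0.36242018]
((537.9287719726562, 16.954330444335938), (164.4933624267578, 252.52914428710938), 19.862194061279297)
```

View pics/w5.png

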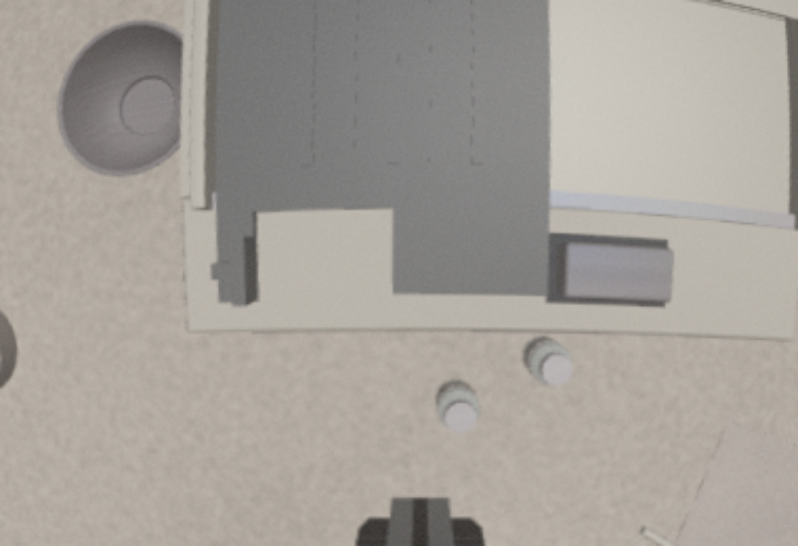

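The view shows the lid shut. The catch at (618,272) stands proud of its slot, about 6 mm behind the strip's rear edge, which matches full travel. Nothing touches the robot, and the vials are where they were.

```bash
python3 -c "
from workcell import ctrl
print(ctrl.sign_off())"
```

```text
the job is handed in; nothing more can be done
None
```

The sharps bin is shut and the job is handed in; no verdict was reported. With the closed fingertips I pressed the catch about 13 mm down. Keeping it down, I slid along it to the thumb tab and pushed the lid to its stop, where the force rose to about 18 N. I then backed off and lifted clear, about 6 s into the 35 s allowed.

**Lid and catch:** the last wrist picture shows the lid fully over and the catch standing up again, about 6 mm behind the strip, where 5.5 mm is expected when fully shut. I judged this from the picture and did not measure the catch height.

**Bin:** the top camera puts it within about 2 mm and 0.7° of its first measured place, which is within measurement noise.

**Surroundings:** the wrist force was near zero at the end, so the arm was touching nothing. The vials and cotton dish look undisturbed in the last picture. I did not re-measure the other items, but the tool did not go near them.

No check failed or disagreed.

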